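# Turn the hinged drying rack over and blow the stones clean

## Task

Take the bamboo rack of go stones by its handle bar, swing it up and over on its hinge and lower it gently all the way down onto the stop on the air gun's side, without letting it drop. When it lies there, squeeze the air gun's trigger fully against its upright grip for about a second to blow the dust off, then let it spring back and leave everything. Do not disturb the bowl, the sanding stone or the burnisher.

Things in the scene. Friction and masses are not known exactly. Their poses are not given: they have to be found in the camera images.
- stand: Fixed oak stand: base board 170 x 360 x 16 mm, two hinge posts (tops at 100 mm), two cork-topped cross rests. Origin: centre of the underside, on the table. x is parallel to the hinge; +y points to the loading side, where the rack lies at the start; z up. The stop side (shallow aluminium dust tray, air gun nearby) is at -y. Does not move in an episode.
- rack_hinge (a point): Middle of the rack's hinge axis, 85 mm above the table (axes as stand; the hinge axis is its x). The bamboo rack is a frame 130 mm wide along the hinge, 14 mm thick, 115 mm from hinge to the edge of its outer rail, with shell stones on edge between its rungs that stand out 11 mm on both faces; mass 0.25 to 0.5 kg.
- rack (a joint): Angle of the hinged rack (rad) about the stand's +x: 0 = lying level on the loading rest (stand's +y), 1.57 = upright, 3.14 = lying level on its stop (stand's -y), the end of travel. The hinge turns freely with slight friction: let go before the stop, the rack falls.
- rack_handle (a point): Centre of the rack's handle: round bamboo bar, 14 mm in diameter, parallel to the hinge, 106 mm free between two side arms, 175 mm from the hinge axis, in the rack's plane; 85 mm above the table at either end. An open gap of 60 mm lies between bar axis and outer rail, so fingers fit on both sides of the bar from above. The bar can turn between fingers that hold it.
- gun_stand: Fixed stand (70 x 70 mm foot, round column) holding an air blow gun with its grip pointing straight up. Origin: on the table under the grip's axis. The nozzle points to its -x (to the rack) at 130 mm height; a copper pipe leaves at +x and runs down 45 mm behind the grip's axis. z up. Does not move in an episode.
- gun_grip (a point): Point on the axis of the upright fixed grip (24 mm along the gun stand's x, 22 mm along y, its top 240 mm above the table), 205 mm above the table: a good height at which to squeeze. Axes as gun_stand.
- trigger (a joint): Trigger angle (rad): 0 = released, leaning away from the grip; 0.25 = squeezed home. Steel lever 8 mm thick, 20 mm wide, on the grip's -x side; pivot 20 mm from the grip's axis at 152 mm height, free end up at 228 mm, its outside there 44 mm from the grip's axis when released. Sprung: at 205 mm height 3 N to start, 8 N fully home; springs back when let go.
- trigger_pad (a point): Point on the outer face of the trigger lever, 205 mm above the table when released, moving with the lever. There the outside of the lever is 37 mm from the grip's axis when released, 24 mm when squeezed home: lever and grip together measure 49 mm, then 36 mm.
- bowl: Jade-green ceramic bowl, 110 mm across, 50 mm high; origin at the centre of its underside. Leave alone.
- sanding_stone: Grey sanding stone, 150 x 55 x 28 mm; origin at the centre of its underside. Leave alone.
- burnisher: Burnisher with a dark horn handle, 160 mm long, 24 mm thick, lying along its x axis; origin at the middle of its underside. Leave alone.
Things that resemble listed ones, but are neither listed nor needed, are in the scene too. Of the things that look like the gun_stand, the middle-sized one is meant.

How it is judged:
On the way, in this order (a step that is already met when the one before it is completed fails the run):
1. the rack lies on its stop on the air gun's side (value of joint rack above 3.06 rad and velocity of joint rack below 0.2 rad/s), for 0.2 s.
2. the trigger is squeezed fully and held (value of joint trigger above 0.2 rad and value of joint rack above 3.06 rad), for 0.5 s.
At the end, for the whole second after the job is handed in: The rack lies at rest on its stop (angle above 3.06 rad), the trigger has sprung back (below 0.04 rad) after being held squeezed (above 0.2 rad) for at least 0.5 s with the rack down, and the bowl, sanding stone and burnisher are within 30 mm of where they were (value of joint rack above 3.06 rad and velocity of joint rack between -0.1 and 0.1 rad/s and value of joint trigger below 0.04 rad and distance of each of bowl, sanding_stone, burnisher from where it was at the start of the episode below 0.03 m); the robot touches nothing.
It fails at once if the rack comes down on its stop at more than 2 rad/s (about 0.35 m/s at the handle): dropped or slammed (value of joint rack above 2.5 rad and velocity of joint rack above 2 rad/s).
It fails at once if a bystander is moved by more than 30 mm (distance of any of bowl, sanding_stone, burnisher from where it was at the start of the episode above 0.03 m).
It also fails if it takes over 54 s, if anything falls off the work surface, if the arm or the gripper's body presses on something with over 40 N, if the wrist force passes 120 N, or if a joint passes its speed limit or range.

## Robot

A 7-joint arm with a two-finger parallel gripper is mounted at the origin on the work surface. World frame = base frame: x ahead of the robot, y to its left, z up, the work surface at z = 0. Lengths are in m, angles in rad, forces in N, time in s.
With the tool pointing down it reaches from about 0.425 to 0.925 m from the base axis. Payload 6.8 kg.
Tool frame: the origin (TCP) lies midway between the tips of the shut fingers; the grasp point (between the pads) lies 19 mm behind it; z points along the fingers, y is the direction in which the jaws open and shut (so a half turn about z gives the same grasp; the last joint's range is limited). The gripper opens to 85 mm and grips with 20 to 120 N. Pads are 22 mm wide; open, the fingers measure 114 mm over their backs; the gripper's body (76 mm by 85 mm) begins 54 mm behind the grasp point. The pads swing forward as they close: fully open they stand 13 mm farther back than shut.
Start: joints at [1.155, 0.477, 0.022, 1.555, -0.011, 1.109, -0.083], TCP at [0.205, -0.643, 0.231] pointing down, gripper open.
Joint ranges: [-2.96, 2.96], [-0.34, 2.1], [-1.41, 1.46], [0.24, 2.44], [-1.37, 4.51], [0.17, 1.92], [-2.96, 2.96]. Speed limits (rad/s): [2.39, 2.39, 3.14, 3.14, 3.14, 3.14, 3.14].

## Interface

Orientations are given as a unit quaternion [w, x, y, z].
In Python, from station import status, eyes, workorder gives the robot as it stands. The module is installed in compiled form; this text tells all that it offers.
- The arm moves only by the shell command python3 -m jog 'ROWS' [FORCE]. ROWS is text: rows parted by semicolons, each of 7 numbers parted by spaces: the shift along the tool's x, y, z in m, then the turn, a rotation vector about the tool's x, y, z in degrees, then the finger opening in m, from 0 to 0.0854. In form: dx dy dz rx ry rz jaw; .... A call has 1 to 5 rows; each row is the pose to reach, as a shift and turn from the pose commanded when the call began, along the tool's axes at that moment; what a row does not reach only later rows make up. A row lasts 1/10 s, in which the tool goes at most 50 mm and 8.59 degrees, less where a joint would pass 70% of its speed; a pose out of reach is approached as far as the arm can. A call with a gripper value outside its range is refused whole. The fingers move at their own pace and stop on an object; FORCE is the grip in N (left out, the last holds). Time passes only in rows, so rows that repeat a pose let the fingers close. It gives the time, the measured TCP pose, the force and the opening at its end, in the units of the state.
- status.get_obs(): the state, without advancing time (a new reading comes with each control period).
- eyes.read_camera(name): name is "side" or "top"; returns a dict with "image" (384x512x3 uint8, red, green, blue), "intrinsics" (3x3 intrinsics, pixels), "position" and "orientation" of the camera in the world. Camera axes: x right, y up, looking along -z (the intrinsics and any distortion apply to the point x, -y, -z); pixel columns grow to the right and rows downward; lengths in m; the calibration is good to about 2 mm. A picture is of the moment at which its call begins. There is no depth.
- workorder.hand_in(): hands the job in, once; it reports no verdict.
The state is a dict: "t": time; "q": joint angles; "joint_vel": joint speeds; "joint_torque": joint torques, N m; "eef_pos": TCP position; "tool_rot": TCP orientation; "contact_force": force on the tool from outside, world axes, zero at the start; "torque": the same for the moment, N m; "gripper_width": opening from 0.0 (shut) to 1.0 (fully open).
Only numpy, scipy, OpenCV 4.12 (cv2) and the standard library are available. Lean on these libraries where they do the work, as an engineer would, in place of code of your own. Each camera call takes 0.05 s, during which the arm holds its last target.

## Working session

There is one attempt and no reset: what is moved stays moved. The work goes in short steps, Python scripts to look and compute and a shell command to move; the robot and the scene stay as the last step left them, time stands still between calls to the robot, and variables do not carry over. Pictures are saved under pics/ and viewed, and the job is handed in when it is done.

```bash
mkdir -p pics; ls
cat > h.py <<'E'
import numpy as np,cv2
from station import status,eyes
from scipy.spatial.transform import Rotation as R
def rot(q): return R.from_quat([q[1],q[2],q[3],q[0]]).as_matrix()
def ray(c,u,v):
    K=np.array(c["intrinsics"]);d=np.linalg.inv(K)@[u,v,1];d=np.array([d[0],-d[1],-d[2]])
    return np.array(c["position"]),rot(c["orientation"])@d
def plane(c,u,v,z):
    p,d=ray(c,u,v);return p+d*(z-p[2])/d[2]
def tri(c1,a,c2,b):
    p,d=ray(c1,*a);q,e=ray(c2,*b)
    s=np.linalg.lstsq(np.c_[d,-e],q-p,rcond=None)[0]
    x=p+d*s[0];y=q+e*s[1];return (x+y)/2,np.linalg.norm(x-y)
def proj(c,X):
    l=rot(c["orientation"]).T@(np.array(X)-c["position"]);l=np.array([l[0],-l[1],-l[2]])
    k=np.array(c["intrinsics"])@l;return k[:2]/k[2]
def shot(n,f):
    c=eyes.read_camera(n);cv2.imwrite("pics/"+f,c["image"][:,:,::-1]);return c
E
python3 - <<'E'
from h import *
for n in("side","top"):
    c=eyes.read_camera(n);np.save(n+"0.npy",c,allow_pickle=True)
    cv2.imwrite(f"pics/{n}0.png",cv2.resize(c["image"][:,:,::-1],(800,600),interpolation=cv2.INTER_CUBIC))
    print({k:c[k] for k in c if k!="image"})
print(status.get_obs())
E
```

```text
pics
{'intrinsics': array([[375.14586763,   0.        , 249.28208519],
       [  0.        , 375.14586763, 189.70306944],
       [  0.        ,   0.        ,   1.        ]]), 'position': array([ 0.1727102 , -0.50353018,  0.84342566]), 'orientation': array([ 0.86469365,  0.36335011, -0.12539866, -0.32335239])}
{'intrinsics': array([[443.28224612,   0.        , 258.62389886],
       [  0.        , 443.28224612, 192.0116726 ],
       [  0.        ,   0.        ,   1.        ]]), 'position': array([0.51915749, 0.05732522, 1.45139232]), 'orientation': array([-0.70158313, -0.02551005,  0.04206703,  0.71088727])}
{'t': 0.1, 'q': array([ 1.15490676,  0.47769988,  0.02234736,  1.55630123, -0.01152827,
        1.10928157, -0.08311354]), 'joint_vel': array([-0.00191461, -0.0014436 , -0.00102458, -0.00590682, -0.00059438,
       -0.00033324,  0.0009701 ]), 'joint_torque': array([ 3.71988819e-03, -5.97760749e+01,  1.61313593e+00, -2.81959480e+01,
        1.27855709e-02,  4.90074905e-03,  1.89721834e-05]), 'eef_pos': array([ 0.20433879, -0.64280181,  0.23045647]), 'tool_rot': array([-7.63832817e-04,  9.88181998e-01,  1.53283163e-01, -1.63487241e-04]), 'contact_force': array([-0.33210127,  0.03115901, -0.25440931]), 'torque': array([0.04166923, 0.02876948, 0.01204319]), 'gripper_width': 1.0035016589368226}
```

View pics/side0.png

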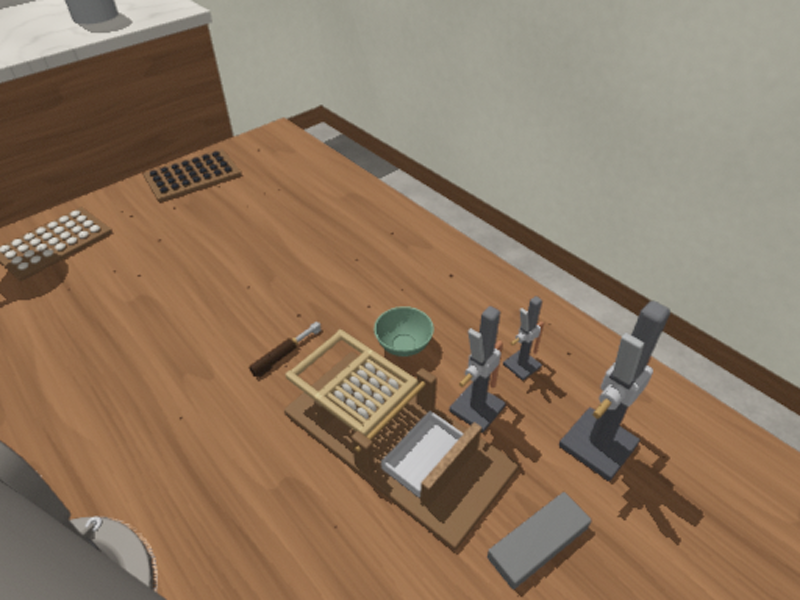

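View pics/top0.png

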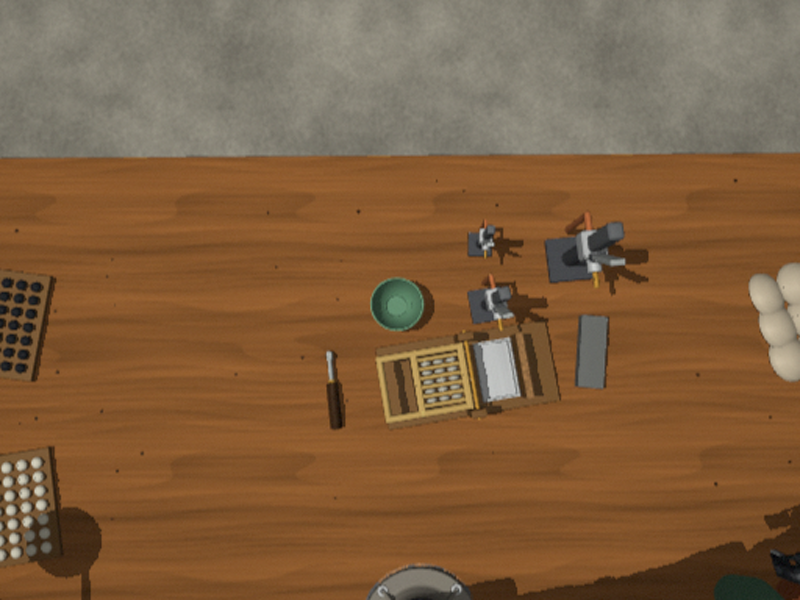

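The two views show three air guns. In the top view they are small at (483,242), middle-sized at (490,303) and large at (585,255). In the side view they are at (525,340), (480,370) and (610,400). The middle-sized one next to the rack is meant. I'll check this in close crops.

Run:
```python
from h import *
c=np.load("top0.npy",allow_pickle=True).item()["image"][:,:,::-1]
cv2.imwrite("pics/topc.png",cv2.resize(c[170:280,230:380],(800,587),interpolation=cv2.INTER_CUBIC))
c=np.load("side0.npy",allow_pickle=True).item()["image"][:,:,::-1]
cv2.imwrite("pics/sidec.png",cv2.resize(c[185:350,170:390],(800,600),interpolation=cv2.INTER_CUBIC))
```

```text
(no output)
```

View pics/topc.png

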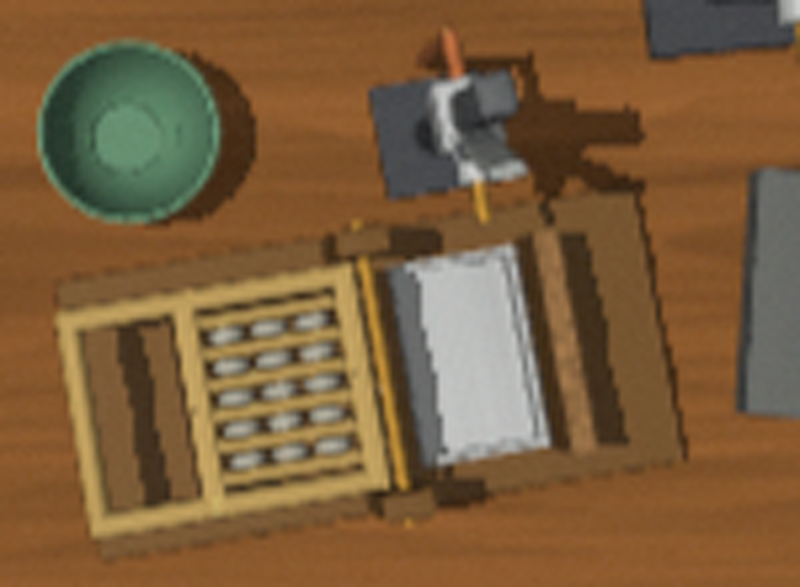

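View pics/sidec.png

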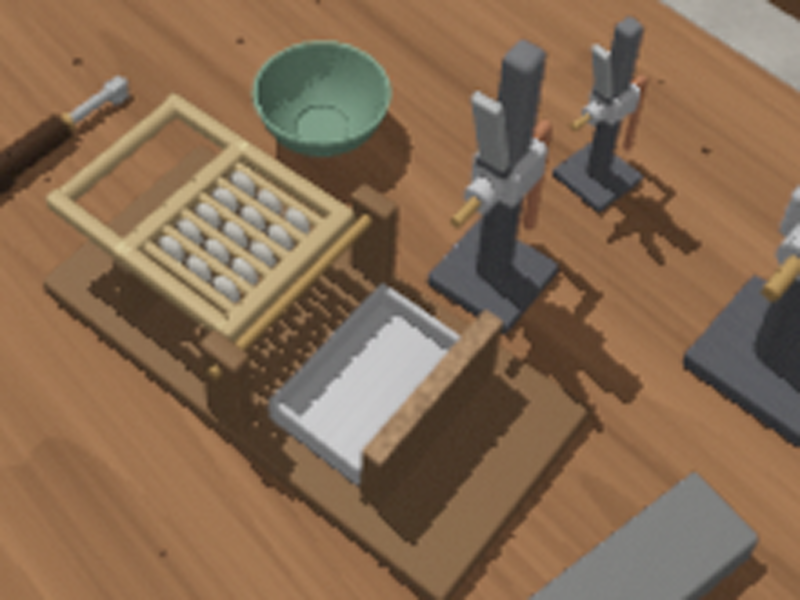

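Run:
```python
from h import *
T=np.load("top0.npy",allow_pickle=True).item();S=np.load("side0.npy",allow_pickle=True).item()
t=lambda x,y:(230+(x+.5)/5.333-.5,170+(y+.5)/5.336-.5)
s=lambda x,y:(170+(x+.5)/3.636-.5,185+(y+.5)/3.636-.5)
np.set_printoptions(precision=4,suppress=True)
def P(n,a,b,z):
    print(n,"top@z",plane(T,*t(*a),z) if a else None,"side@z",plane(S,*s(*b),z) if b else None, "tri",tri(T,t(*a),S,s(*b)) if a and b else None)
P("handle end far(+x)",(68,315),(177,100),.09)
P("handle end near",(104,530),(55,201),.09)
P("post far",(362,243),(374,198),.1)
P("post near",(405,500),(223,350),.1)
P("base corner R near",(686,460),(440,600),.016)
P("base corner R far",(640,190),(588,418),.016)
P("base L near",(103,558),(45,285),.016)
P("grip top",(490,92),(525,55),.24)
P("trig top",(500,160),(485,100),.228)
P("foot FL",(370,90),None,.012)
P("foot NL",(390,198),(430,278),.012)
P("foot near R",None,(505,325),.012)
P("foot far R",None,(557,270),.012)
P("nozzle tip",(484,220),(460,215),.13)
P("bowl",(128,135),(323,122),0.02)
```

```text
handle end far(+x) top@z [0.5376 0.0759 0.09  ] side@z [0.5377 0.072  0.09  ] tri (array([0.5386, 0.0754, 0.0864]), np.float64(0.0021743868935309913))
handle end near top@z [0.4155 0.0567 0.09  ] side@z [0.4174 0.0533 0.09  ] tri (array([0.4167, 0.056 , 0.0876]), np.float64(0.003250846979483284))
post far top@z [ 0.5762 -0.093   0.1   ] side@z [ 0.5795 -0.0963  0.1   ] tri (array([ 0.5781, -0.0945,  0.099 ]), np.float64(0.004646252068925989))
post near top@z [ 0.4303 -0.1141  0.1   ] side@z [ 0.4281 -0.1209  0.1   ] tri (array([ 0.4305, -0.1157,  0.0909]), np.float64(0.0017926859516922086))
base corner R near top@z [ 0.446  -0.2957  0.016 ] side@z [ 0.4483 -0.2978  0.016 ] tri (array([ 0.4472, -0.2968,  0.0156]), np.float64(0.0029815486735238687))
base corner R far top@z [ 0.6098 -0.2733  0.016 ] side@z [ 0.6069 -0.2772  0.016 ] tri (array([ 0.6105, -0.2751,  0.0089]), np.float64(0.00045137127000335046))
base L near top@z [0.3933 0.0575 0.016 ] side@z [0.3936 0.0491 0.016 ] tri (array([0.3943, 0.0565, 0.0064]), np.float64(0.004191165243057813))
grip top top@z [ 0.6474 -0.1455  0.24  
[... 184 characters left out ...]
tri (array([ 0.6138, -0.153 ,  0.2222]), np.float64(0.000879203515788946))
foot FL top@z [ 0.6737 -0.1098  0.012 ] side@z None tri None
foot NL top@z [ 0.6072 -0.1205  0.012 ] side@z [ 0.6084 -0.128   0.012 ] tri (array([ 0.6098, -0.1232,  0.0049]), np.float64(0.005616421766979057))
foot near R top@z None side@z [ 0.6202 -0.1907  0.012 ] tri None
foot far R top@z None side@z [ 0.6825 -0.1838  0.012 ] tri None
nozzle tip top@z [ 0.5869 -0.1585  0.13  ] side@z [ 0.5953 -0.1595  0.13  ] tri (array([ 0.5893, -0.16  ,  0.1351]), np.float64(0.007034593586892428))
bowl top@z [0.647  0.0392 0.02  ] side@z [0.6446 0.0296 0.02  ] tri (array([0.6496, 0.038 , 0.0087]), np.float64(0.0037140984096711953))
```

The crops confirm the middle-sized gun: foot about 69 mm, grip at (0.647, -0.150), yaw about 9°. The handle is at about (0.478, 0.066, 0.086), the hinge middle at (0.504, -0.107), and the stand yaw is about 8.6°. The measured handle-to-hinge distance is 174 mm, against 175 mm given.

```bash
cat >> h.py <<'E'
def goal(p,yaw,base=None):
    """delta from measured pose to TCP p, pointing down, tool x at world yaw (deg)"""
    o=status.get_obs();M=rot(o["tool_rot"]);e=np.array(o["eef_pos"])
    y=np.radians(yaw);G=np.array([[np.cos(y),np.sin(y),0],[np.sin(y),-np.cos(y),0],[0,0,-1]])
    d=M.T@(np.array(p)-e);r=R.from_matrix(M.T@G).as_rotvec(degrees=True)
    print("d",d.round(4),"r",r.round(2),"t",round(o["t"],2),"eef",e.round(4))
E
python3 - <<'E'
from h import *
goal([.42,-.40,.28],8.6); goal([.478,.066,.17],8.6)
E
```

```text
d [ 0.2791 -0.1661 -0.0493] r [-0.09  0.01  9.03] t 0.1 eef [ 0.2043 -0.6428  0.2305]
d [ 0.4755 -0.5925  0.0613] r [-0.09  0.01  9.03] t 0.1 eef [ 0.2043 -0.6428  0.2305]
```

```bash
python3 -m jog '0.28 -0.166 -0.05 -0.1 0 9 0.085;0.28 -0.166 -0.05 -0.1 0 9 0.085;0.28 -0.166 -0.05 -0.1 0 9 0.085;0.28 -0.166 -0.05 -0.1 0 9 0.085;0.28 -0.166 -0.05 -0.1 0 9 0.085' 25
python3 - <<'E'
from h import *
goal([.42,-.40,.28],8.6); goal([.478,.066,.17],8.6)
E
```

```text
t: 0.6
eef_pos: [0.3698, -0.4569, 0.2693]
tool_rot: [0.001, 0.997, 0.075, -0.0]
contact_force: [-0.3, -0.8, 0.7]
gripper_width: 0.996
d [ 0.0582 -0.0488 -0.0108] r [0.08 0.01 0.03] t 0.6 eef [ 0.3698 -0.4569  0.2693]
d [ 0.1855 -0.5009  0.0986] r [0.08 0.01 0.03] t 0.6 eef [ 0.3698 -0.4569  0.2693]
```

```bash
python3 -m jog '0.11 -0.22 -0.01 0 0 0 0.06;0.11 -0.22 -0.01 0 0 0 0.06;0.11 -0.22 -0.01 0 0 0 0.06;0.11 -0.22 -0.01 0 0 0 0.06;0.11 -0.22 -0.01 0 0 0 0.06'
python3 - <<'E'
from h import *
goal([.478,.066,.17],8.6)
E
```

```text
t: 1.1
eef_pos: [0.4448, -0.2223, 0.2788]
tool_rot: [0.001, 0.997, 0.076, 0.0]
contact_force: [1.0, -0.6, -0.7]
gripper_width: 0.697
d [ 0.0764 -0.2801  0.1084] r [0.09 0.   0.08] t 1.1 eef [ 0.4448 -0.2223  0.2788]
```

```bash
python3 -m jog '0.04 -0.15 0.02 0 0 0 0.05;0.04 -0.15 0.02 0 0 0 0.05;0.076 -0.28 0.08 0 0 0 0.05;0.076 -0.28 0.1 0 0 0 0.05;0.076 -0.28 0.1 0 0 0 0.05' ; python3 -m jog '0.02 -0.1 0.06 0 0 0 0.05;0.02 -0.1 0.06 0 0 0 0.05;0.02 -0.1 0.06 0 0 0 0.05' ;python3 - <<'E'
from h import *
goal([.478,.066,.17],8.6)
E
```

```text
t: 1.6
eef_pos: [0.4713, 0.0114, 0.2045]
tool_rot: [0.001, 0.997, 0.075, 0.001]
contact_force: [0.3, -0.6, 0.6]
gripper_width: 0.581
t: 1.9
eef_pos: [0.4744, 0.1159, 0.1427]
tool_rot: [0.0, 0.997, 0.078, -0.001]
contact_force: [0.8, -0.1, 0.7]
gripper_width: 0.587
d [-0.0043  0.0498 -0.0273] r [-0.01  0.16  0.36] t 1.9 eef [0.4744 0.1159 0.1427]
```

I overshot by 50 mm because I chained two calls, but I was clear above the bar. Correcting now, then checking by picture.

```bash
python3 -m jog '-0.004 0.05 0.01 0 0 0.3 0.05;-0.004 0.05 0.01 0 0 0.3 0.05;-0.004 0.05 0.01 0 0 0.3 0.05;-0.004 0.05 0.01 0 0 0.3 0.05' ;python3 - <<'E'
from h import *
goal([.478,.066,.066],8.6)
c=shot("side","a.png");i=c["image"][:,:,::-1]
cv2.imwrite("pics/s1.png",cv2.resize(i[170:320,140:340],(800,600),interpolation=cv2.INTER_CUBIC))
c=shot("top","b.png");i=c["image"][:,:,::-1]
cv2.imwrite("pics/t1.png",cv2.resize(i[190:290,210:343],(800,600),interpolation=cv2.INTER_CUBIC))
E
```

```text
t: 2.3
eef_pos: [0.4798, 0.0616, 0.135]
tool_rot: [0.001, 0.997, 0.073, 0.0]
contact_force: [-0.3, -0.9, -0.1]
gripper_width: 0.581
d [-0.0012 -0.0047  0.069 ] r [ 0.09 -0.02 -0.28] t 2.3 eef [0.4798 0.0616 0.135 ]
```

View pics/s1.png

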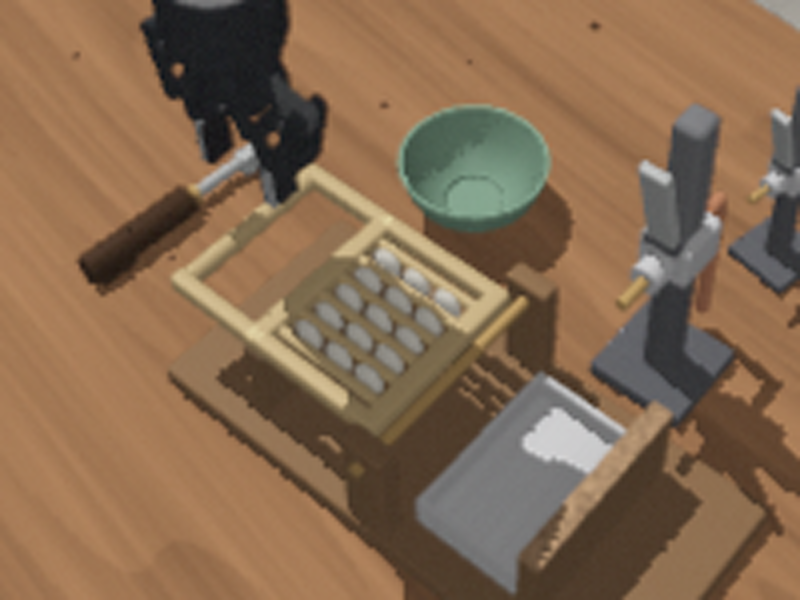

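View pics/t1.png

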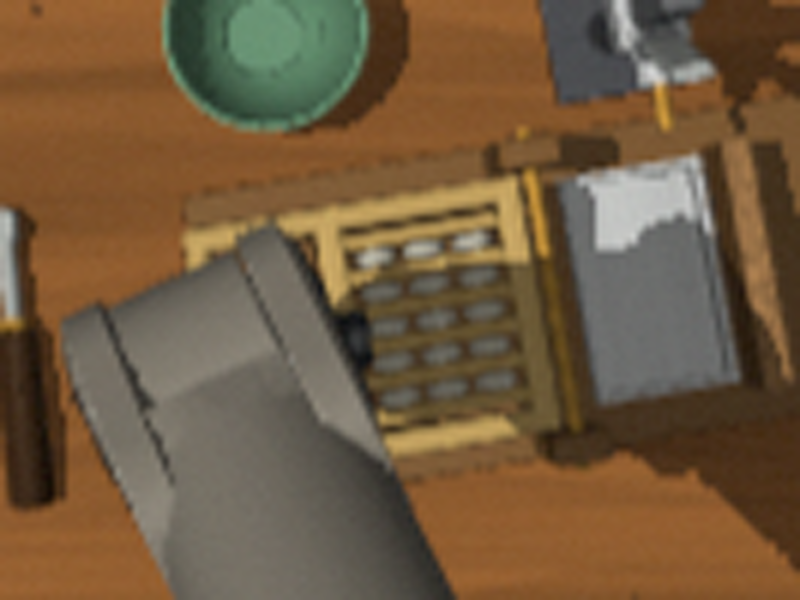

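The open jaws, at side crop (210,145) and (280,190), sit above the middle of the bar at (240,225). Next I descend.

```bash
python3 -m jog '-0.001 -0.005 0.03 0 0 -0.3 0.05;-0.001 -0.005 0.05 0 0 -0.3 0.05;-0.001 -0.005 0.069 0 0 -0.3 0.05;-0.001 -0.005 0.069 0 0 -0.3 0.05' ;python3 - <<'E'
from h import *
goal([.478,.066,.066],8.6)
c=shot("side","a.png");i=c["image"][:,:,::-1]
cv2.imwrite("pics/s2.png",cv2.resize(i[170:320,140:340],(800,600),interpolation=cv2.INTER_CUBIC))
E
```

```text
t: 2.8
eef_pos: [0.4765, 0.0664, 0.0643]
tool_rot: [0.001, 0.997, 0.076, -0.002]
contact_force: [0.3, 0.3, 0.5]
gripper_width: 0.589
d [ 0.0014  0.0006 -0.0017] r [0.09 0.2  0.1 ] t 2.8 eef [0.4765 0.0664 0.0643]
```

View pics/s2.png

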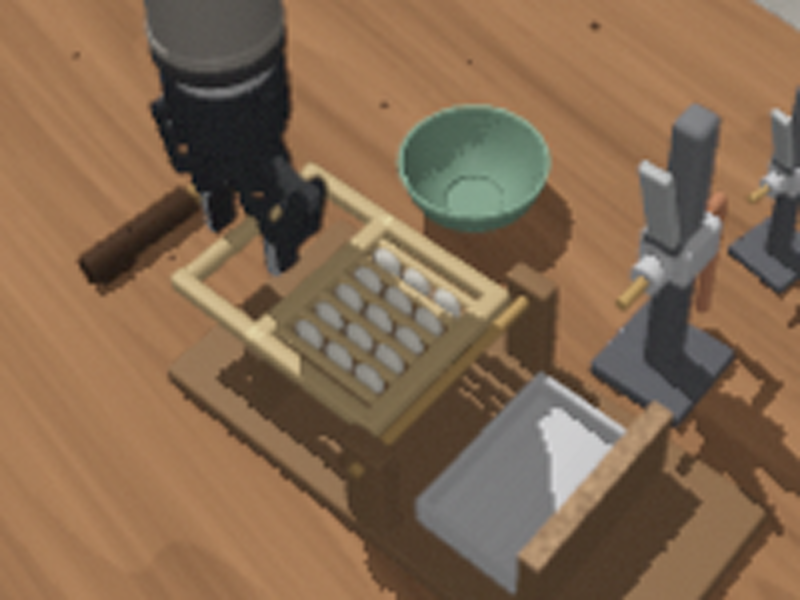

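The fingers straddle the bar: one outside at (215,210), one in the gap at (285,250). I'll close at 25 N.

```bash
python3 -m jog '0 0 0 0 0 0 0.005;0 0 0 0 0 0 0.005;0 0 0 0 0 0 0.005;0 0 0 0 0 0 0.005;0 0 0 0 0 0 0.005' 25;python3 - <<'E'
from h import *
goal([.478,.066,.066],8.6)
E
```

```text
t: 3.35
eef_pos: [0.4789, 0.0669, 0.067]
tool_rot: [0.001, 0.997, 0.076, 0.001]
contact_force: [-1.3, 2.5, 7.6]
gripper_width: 0.152
d [-0.001   0.0007  0.001 ] r [ 0.07 -0.13  0.06] t 3.35 eef [0.4789 0.0669 0.067 ]
```

Width is 13 mm, so the bar is held. Next, a table of the arc increments.

```bash
python3 - <<'E'
import numpy as np
th=np.linspace(0,np.pi,51);y=175*(1-np.cos(th));z=-175*np.sin(th)
for k in range(10):
    print(k,'; '.join(f"{y[5*k+j]-y[5*k]:.0f} {z[5*k+j]-z[5*k]:.0f}" for j in range(1,6)), "cum",y[5*k+5].round(),z[5*k+5].round())
E
python3 -m jog '0 0 -0.011 0 0 0 0.005;0 0.001 -0.022 0 0 0 0.005;0 0.003 -0.033 0 0 0 0.005;0 0.005 -0.044 0 0 0 0.005;0 0.009 -0.054 0 0 0 0.005'
```

```text
0 0 -11; 1 -22; 3 -33; 5 -44; 9 -54 cum 9.0 -54.0
1 4 -10; 8 -20; 13 -30; 19 -40; 25 -49 cum 33.0 -103.0
2 7 -9; 14 -17; 22 -25; 30 -32; 39 -39 cum 72.0 -142.0
3 9 -6; 19 -12; 28 -17; 38 -21; 49 -25 cum 121.0 -166.0
4 11 -3; 21 -5; 32 -7; 43 -8; 54 -9 cum 175.0 -175.0
5 11 0; 22 1; 33 3; 44 5; 54 9 cum 229.0 -166.0
6 10 4; 20 8; 30 13; 40 19; 49 25 cum 278.0 -142.0
7 9 7; 17 14; 25 22; 32 30; 39 39 cum 317.0 -103.0
8 6 9; 12 19; 17 28; 21 38; 25 49 cum 341.0 -54.0
9 3 11; 5 21; 7 32; 8 43; 9 54 cum 350.0 -0.0
t: 3.85
eef_pos: [0.48, 0.0589, 0.1216]
tool_rot: [-0.0, 0.997, 0.076, 0.001]
contact_force: [1.7, 8.8, 0.3]
gripper_width: 0.15
```

```bash
python3 -m jog '0 0.004 -0.01 0 0 0 0.005;0 0.008 -0.02 0 0 0 0.005;0 0.013 -0.03 0 0 0 0.005;0 0.019 -0.04 0 0 0 0.005;0 0.025 -0.049 0 0 0 0.005'
```

```text
t: 4.35
eef_pos: [0.4836, 0.0357, 0.1711]
tool_rot: [-0.001, 0.997, 0.076, 0.001]
contact_force: [1.4, 11.1, 3.4]
gripper_width: 0.152
```

```bash
python3 -m jog '0 0.007 -0.009 0 0 0 0.005;0 0.014 -0.017 0 0 0 0.005;0 0.022 -0.025 0 0 0 0.005;0 0.03 -0.032 0 0 0 0.005;0 0.039 -0.039 0 0 0 0.005'
```

```text
t: 4.85
eef_pos: [0.4894, -0.001, 0.2112]
tool_rot: [-0.002, 0.997, 0.077, 0.001]
contact_force: [-2.4, 13.4, 15.3]
gripper_width: 0.151
```

```bash
python3 -m jog '0 0.009 -0.006 0 0 0 0.005;0 0.019 -0.012 0 0 0 0.005;0 0.028 -0.017 0 0 0 0.005;0 0.038 -0.021 0 0 0 0.005;0 0.049 -0.025 0 0 0 0.005'
python3 - <<'E'
from h import *
goal([.504,-.107,.241],8.6)
c=shot("side","a.png");i=c["image"][:,:,::-1]
cv2.imwrite("pics/s3.png",cv2.resize(i[130:320,140:393],(800,600),interpolation=cv2.INTER_CUBIC))
E
```

```text
t: 5.35
eef_pos: [0.4973, -0.0525, 0.2364]
tool_rot: [0.0, 0.997, 0.076, 0.002]
contact_force: [0.8, 6.6, 12.1]
gripper_width: 0.152
d [-0.0017  0.0549 -0.0046] r [ 0.02 -0.22  0.13] t 5.35 eef [ 0.4973 -0.0525  0.2364]
```

View pics/s3.png

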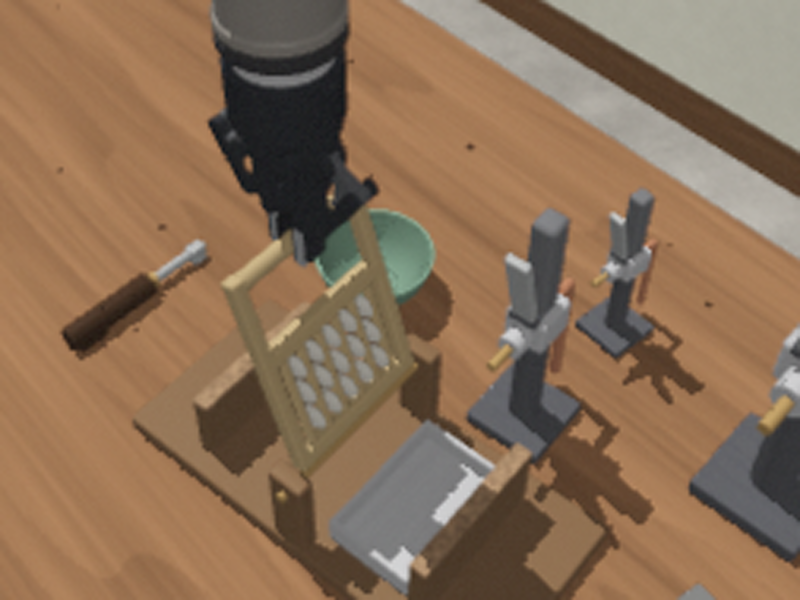

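The rack follows the bar and stands near 1.25 rad, with forces under 20 N. I'll continue over the top.

```bash
python3 -m jog '0 0.011 -0.003 0 0 0 0.005;0 0.021 -0.006 0 0 0 0.005;0 0.032 -0.008 0 0 0 0.005;0 0.043 -0.009 0 0 0 0.005;0 0.054 -0.01 0 0 0 0.005'
```

```text
t: 5.9
eef_pos: [0.5054, -0.1079, 0.2446]
tool_rot: [0.001, 0.997, 0.075, 0.002]
contact_force: [8.3, 1.8, -2.7]
gripper_width: 0.152
```

```bash
python3 -m jog '0 0.011 0 0 0 0 0.005;0 0.022 0.001 0 0 0 0.005;0 0.033 0.003 0 0 0 0.005;0 0.044 0.005 0 0 0 0.005;0 0.054 0.009 0 0 0 0.005'
```

```text
t: 6.4
eef_pos: [0.5134, -0.1621, 0.2358]
tool_rot: [0.001, 0.997, 0.075, 0.001]
contact_force: [3.8, 0.1, 7.5]
gripper_width: 0.155
```

```bash
python3 -m jog '0 0.01 0.004 0 0 0 0.005;0 0.02 0.008 0 0 0 0.005;0 0.03 0.013 0 0 0 0.005;0 0.04 0.019 0 0 0 0.005;0 0.049 0.025 0 0 0 0.005'
python3 - <<'E'
from h import *
a=np.radians(8.6);h=np.array([.504,-.107,.104])
o=status.get_obs();d=np.array(o["eef_pos"])-h
print("lateral",d@[np.cos(a),np.sin(a),0],"y",d@[-np.sin(a),np.cos(a),0],"z",d[2],"r",np.hypot(d@[-np.sin(a),np.cos(a),0],d[2]))
c=shot("side","a.png");i=c["image"][:,:,::-1]
cv2.imwrite("pics/s4.png",cv2.resize(i[130:320,140:393],(800,600),interpolation=cv2.INTER_CUBIC))
E
```

```text
t: 6.9
eef_pos: [0.5203, -0.2099, 0.2093]
tool_rot: [0.001, 0.997, 0.075, 0.001]
contact_force: [6.6, 4.0, 1.1]
gripper_width: 0.156
lateral 0.0007340627880341538 y -0.10418147034574826 z 0.10531338381476398 r 0.14813739424574004
```

View pics/s4.png

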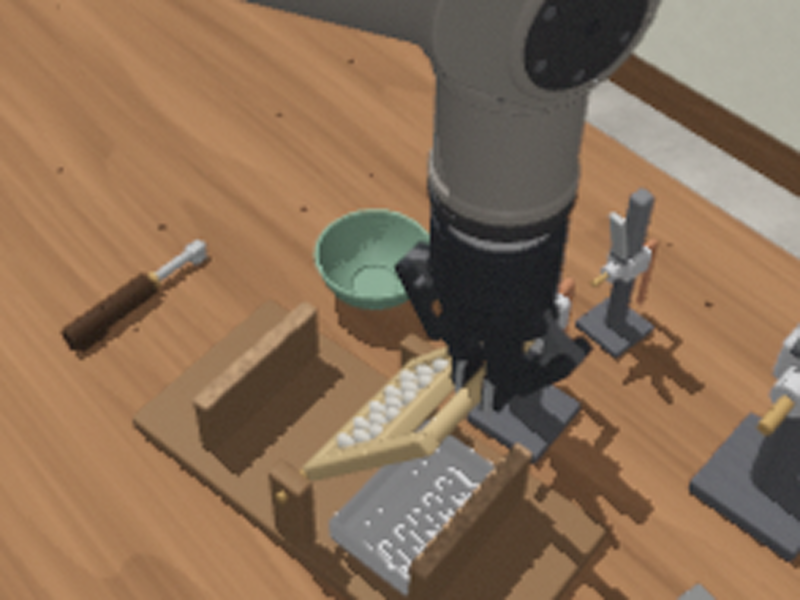

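Still held, around 2.2 rad. I'll lower it, slower towards the end.

```bash
python3 -m jog '0 0.009 0.007 0 0 0 0.005;0 0.017 0.014 0 0 0 0.005;0 0.025 0.022 0 0 0 0.005;0 0.032 0.03 0 0 0 0.005;0 0.039 0.039 0 0 0 0.005'
```

```text
t: 7.45
eef_pos: [0.5258, -0.2486, 0.1698]
tool_rot: [0.001, 0.997, 0.075, 0.0]
contact_force: [5.9, 2.4, 0.1]
gripper_width: 0.149
```

```bash
python3 -m jog '0 0.006 0.009 0 0 0 0.005;0 0.012 0.019 0 0 0 0.005;0 0.017 0.028 0 0 0 0.005;0 0.021 0.038 0 0 0 0.005;0 0.025 0.049 0 0 0 0.005'
```

```text
t: 7.95
eef_pos: [0.5294, -0.2726, 0.1205]
tool_rot: [0.0, 0.997, 0.075, -0.0]
contact_force: [3.9, 3.1, -0.3]
gripper_width: 0.152
```

```bash
python3 -m jog '0 0.002 0.008 0 0 0 0.005;0 0.004 0.016 0 0 0 0.005;0 0.005 0.024 0 0 0 0.005;0 0.007 0.032 0 0 0 0.005;0 0.008 0.04 0 0 0 0.005'
python3 - <<'E'
from h import *
goal([.530,-.280,.066],8.6)
c=shot("side","a.png");i=c["image"][:,:,::-1]
cv2.imwrite("pics/s5.png",cv2.resize(i[160:350,190:443],(800,600),interpolation=cv2.INTER_CUBIC))
E
```

```text
t: 8.45
eef_pos: [0.5303, -0.2792, 0.0803]
tool_rot: [-0.001, 0.997, 0.076, -0.001]
contact_force: [3.9, 7.0, 0.0]
gripper_width: 0.152
d [-0.0004  0.0007  0.0143] r [-0.06  0.07  0.1 ] t 8.45 eef [ 0.5303 -0.2792  0.0803]
```

View pics/s5.png

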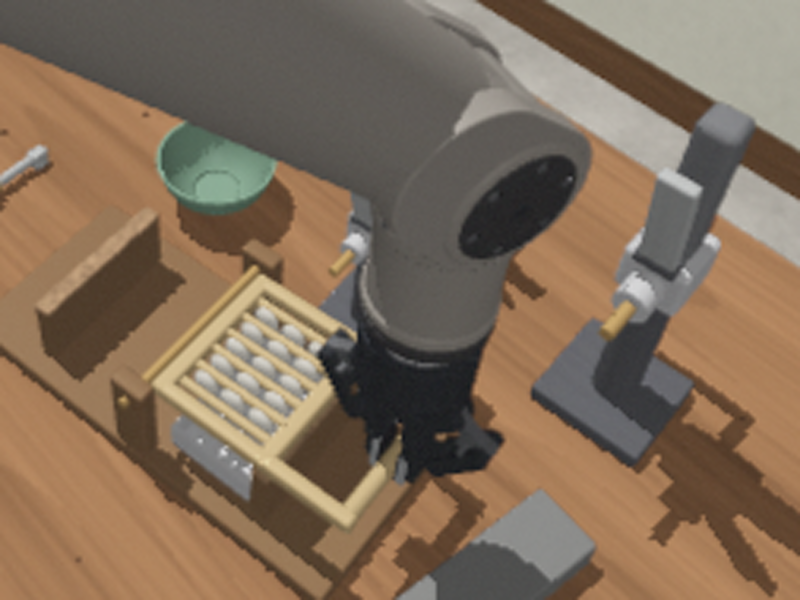

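```bash
python3 -m jog '0 0 0.005 0 0 0 0.005;0 0.001 0.009 0 0 0 0.005;0 0.001 0.013 0 0 0 0.005;0 0.001 0.015 0 0 0 0.005;0 0.001 0.015 0 0 0 0.005'
```

```text
t: 9.0
eef_pos: [0.5315, -0.2793, 0.0696]
tool_rot: [-0.0, 0.997, 0.076, 0.0]
contact_force: [-5.8, 11.6, 31.8]
gripper_width: 0.147
```

Contact force of 32 N up: the rack is on the stop. I'll unload, open to 50 mm and retreat straight up.

```bash
python3 -m jog '0 0 -0.002 0 0 0 0.005;0 0 -0.002 0 0 0 0.02;0 0 -0.002 0 0 0 0.05;0 0 -0.002 0 0 0 0.05;0 0 -0.002 0 0 0 0.05'
```

```text
t: 9.5
eef_pos: [0.5298, -0.2826, 0.0678]
tool_rot: [0.001, 0.997, 0.075, -0.001]
contact_force: [-0.5, 0.0, -0.2]
gripper_width: 0.587
```

```bash
python3 -m jog '0 0 -0.03 0 0 0 0.05;0 0 -0.07 0 0 0 0.05;0 0 -0.12 0 0 0 0.05;0 0 -0.17 0 0 0 0.05;0 0 -0.22 0 0 0 0.085'
python3 - <<'E'
from h import *
c=shot("side","a.png");i=c["image"][:,:,::-1]
cv2.imwrite("pics/s6.png",cv2.resize(i[160:350,190:443],(800,600),interpolation=cv2.INTER_CUBIC))
a=np.radians(9);g=np.array([.647,-.150,0]);ex=np.array([np.cos(a),np.sin(a),0])
goal(g-.006*ex+[0,0,.30],99);goal(g-.006*ex+[0,0,.30],-81)
print(status.get_obs()["q"].round(2))
E
```

```text
t: 10.0
eef_pos: [0.5301, -0.2818, 0.2902]
tool_rot: [0.001, 0.997, 0.075, -0.0]
contact_force: [0.8, -0.8, -0.3]
gripper_width: 0.738
d [ 1.256e-01 -1.148e-01  1.000e-04] r [ 8.900e-01 -8.000e-02 -9.041e+01] t 10.05 eef [ 0.534  -0.2832  0.2998]
d [ 1.256e-01 -1.148e-01  1.000e-04] r [-8.000e-02 -8.900e-01  8.959e+01] t 10.05 eef [ 0.534  -0.2832  0.2998]
[ 0.57  0.31 -0.23  1.65  0.08  1.18 -1.11]
```

View pics/s6.png

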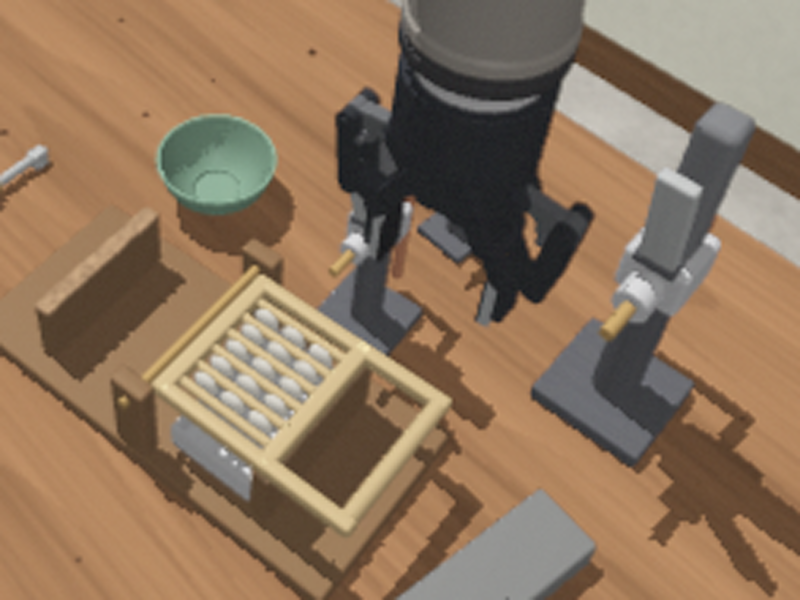

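The rack lies flat on the stop: the bar in the side crop runs from (440,400) to (350,520). Now a finer measurement of the gun grip, plus where the large gun stands, so I can avoid it.

Run:
```python
from h import *
c=np.load("top0.npy",allow_pickle=True).item()["image"][:,:,::-1]
cv2.imwrite("pics/tg.png",cv2.resize(c[170:212,292:348],(800,600),interpolation=cv2.INTER_NEAREST))
c=np.load("side0.npy",allow_pickle=True).item()["image"][:,:,::-1]
cv2.imwrite("pics/sg.png",cv2.resize(c[190:280,270:390],(800,600),interpolation=cv2.INTER_NEAREST))
```

```text
(no output)
```

View pics/tg.png

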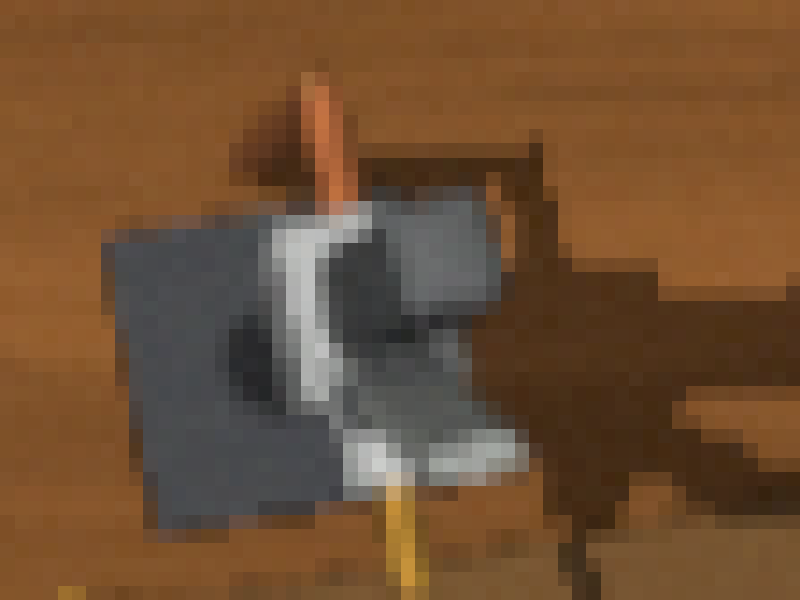

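View pics/sg.png

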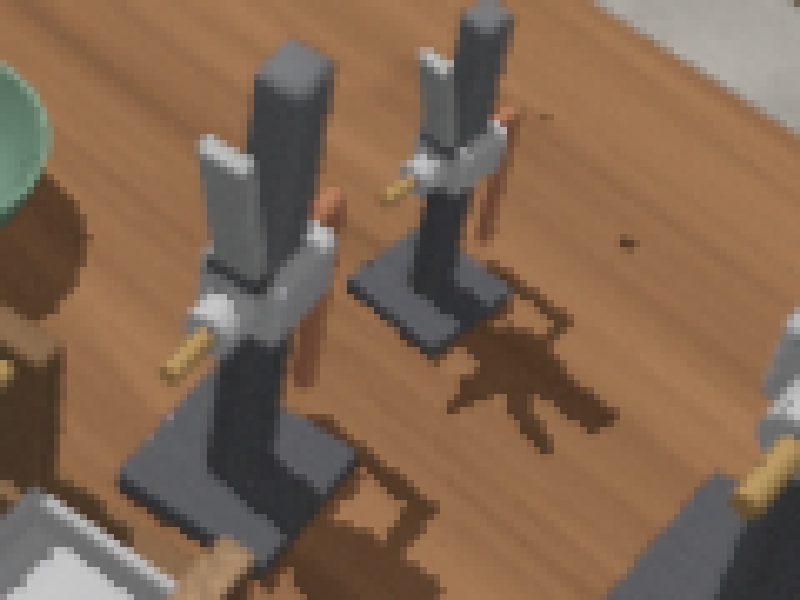

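Run:
```python
from h import *
np.set_printoptions(precision=4,suppress=True)
T=np.load("top0.npy",allow_pickle=True).item();S=np.load("side0.npy",allow_pickle=True).item()
t=lambda x,y:(292+x/14.286-.5,170+y/14.286-.5)
s=lambda x,y:(270+x/6.667-.5,190+y/6.667-.5)
for n,a,z in(("c",(444,253),.24),("FL",(380,203),.24),("FR",(490,195),.24),("NR",(503,303),.24),("NL",(402,312),.24),("lev in-mid top",(478,432),.228),("lev out",(482,484),.228),("footFL",(105,238),.012),("footNL",(152,532),.012)): print(n,plane(T,*t(*a),z))
for n,a,z in(("c",(294,68),.24),("lev out mid",(226,152),.228),("foot L",(120,475),.012),("footN",(262,572),.012),("footR",(357,460),.012)): print("S",n,plane(S,*s(*a),z))
print(tri(T,t(444,253),S,s(294,68)))
# large gun: top view 800px coords / side
k=.64
print("big foot", plane(T,575*k,260*k,.01), "side",plane(S,600*k,443*k,.01)); print("big grip", tri(T,(612*k,233*k),S,(655*k,312*k)))
```

```text
c [ 0.6463 -0.1485  0.24  ]
FL [ 0.6562 -0.1364  0.24  ]
FR [ 0.6575 -0.1578  0.24  ]
NR [ 0.6365 -0.1597  0.24  ]
NL [ 0.635  -0.1401  0.24  ]
lev in-mid top [ 0.6125 -0.1562  0.228 ]
lev out [ 0.6024 -0.1567  0.228 ]
footFL [ 0.6746 -0.1094  0.012 ]
footNL [ 0.6071 -0.1186  0.012 ]
S c [ 0.6458 -0.1532  0.24  ]
S lev out mid [ 0.6103 -0.1574  0.228 ]
S foot L [ 0.6084 -0.1265  0.012 ]
S footN [ 0.618  -0.1937  0.012 ]
S footR [ 0.6839 -0.1833  0.012 ]
(array([ 0.6478, -0.1501,  0.236 ]), np.float64(0.0027053388111175107))
big foot [ 0.7378 -0.3402  0.01  ] side [ 0.7426 -0.3328  0.01  ]
big grip (array([ 0.7407, -0.3262,  0.3089]), np.float64(0.009291237374791499))
```

Gun axis is (0.6465, -0.150), and the lever's outer tip is 44.5 mm from it (44 mm given), so it agrees. The large gun is at (0.74, -0.33), well clear. Next I rise, turn by -90° and move over the gun.

```bash
python3 -m jog '0 0 -0.03 0 0 -8 0.085;0.02 -0.02 -0.03 0 0 -16 0.085;0.04 -0.04 -0.03 0 0 -24 0.085;0.06 -0.06 -0.03 0 0 -32 0.085;0.08 -0.08 -0.03 0 0 -40 0.085'
python3 - <<'E'
from h import *
goal([.6366,-.1515,.32],98.5)
E
```

```text
t: 10.55
eef_pos: [0.5981, -0.19, 0.3178]
tool_rot: [0.001, 0.91, 0.414, -0.001]
contact_force: [0.9, -0.3, 0.2]
gripper_width: 0.996
d [ 0.0543  0.0037 -0.0023] r [  0.     0.12 -49.58] t 10.55 eef [ 0.5981 -0.19    0.3178]
```

```bash
python3 -m jog '0.02 0 -0.002 0 0 -8.5 0.085;0.04 0.002 -0.002 0 0 -17 0.085;0.054 0.004 -0.002 0 0 -25.5 0.085;0.054 0.004 -0.002 0 0 -34 0.085;0.054 0.004 -0.002 0 0 -42.5 0.085' ; python3 -m jog '0 0 0 0 0 -7 0.085;0 0 0 0 0 -7 0.085';python3 - <<'E'
from h import *
goal([.6366,-.1515,.28],98.5)
c=shot("side","a.png");i=c["image"][:,:,::-1]
cv2.imwrite("pics/s7.png",cv2.resize(i[140:290,230:430],(800,600),interpolation=cv2.INTER_CUBIC))
E
```

```text
t: 11.05
eef_pos: [0.6366, -0.1523, 0.3193]
tool_rot: [0.0, 0.698, 0.716, -0.001]
contact_force: [-0.0, -0.7, 0.5]
gripper_width: 0.998
t: 11.25
eef_pos: [0.6363, -0.153, 0.3195]
tool_rot: [0.0, 0.655, 0.756, -0.001]
contact_force: [-0.6, 0.4, -0.0]
gripper_width: 0.999
d [0.0015 0.0005 0.0395] r [-0.06  0.08 -0.34] t 11.25 eef [ 0.6363 -0.153   0.3195]
```

View pics/s7.png

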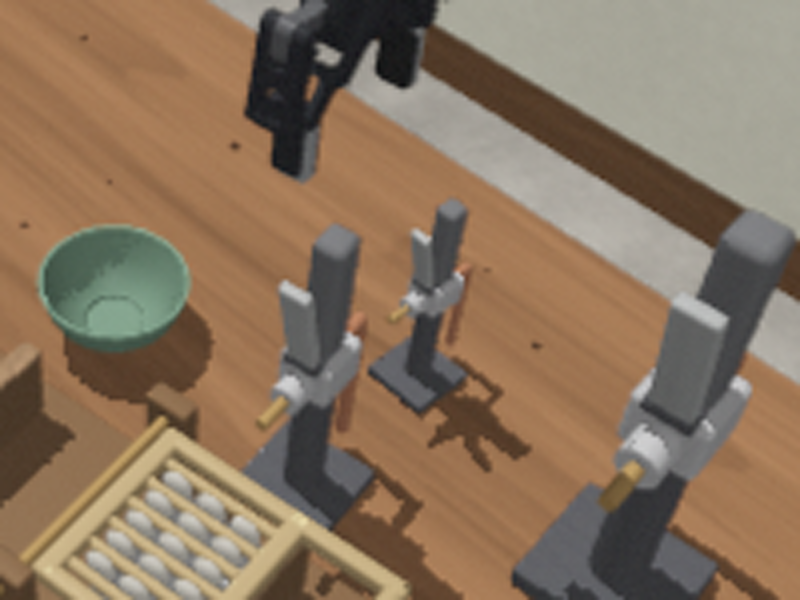

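The open fingers, tips at (295,175) and (400,80), hover above the grip at (335,240). I'll go down to just above the grip's top and check.

```bash
python3 -m jog '0.0015 0.0005 0.03 0 0 0 0.085;0.0015 0.0005 0.06 0 0 0 0.085;0.0015 0.0005 0.06 0 0 0 0.085';python3 - <<'E'
from h import *
goal([.6366,-.1515,.182],98.5)
c=shot("side","a.png");i=c["image"][:,:,::-1]
cv2.imwrite("pics/s8.png",cv2.resize(i[170:260,270:390],(800,600),interpolation=cv2.INTER_CUBIC))
c=shot("top","b.png");i=c["image"][:,:,::-1]
cv2.imwrite("pics/t8.png",cv2.resize(i[150:240,270:390],(800,600),interpolation=cv2.INTER_CUBIC))
E
```

```text
t: 11.6
eef_pos: [0.6342, -0.1514, 0.2558]
tool_rot: [-0.003, 0.656, 0.755, -0.003]
contact_force: [-0.5, -0.1, -0.4]
gripper_width: 0.995
d [-0.0005  0.003   0.0738] r [-0.44 -0.02 -0.53] t 11.6 eef [ 0.6342 -0.1514  0.2558]
```

View pics/s8.png

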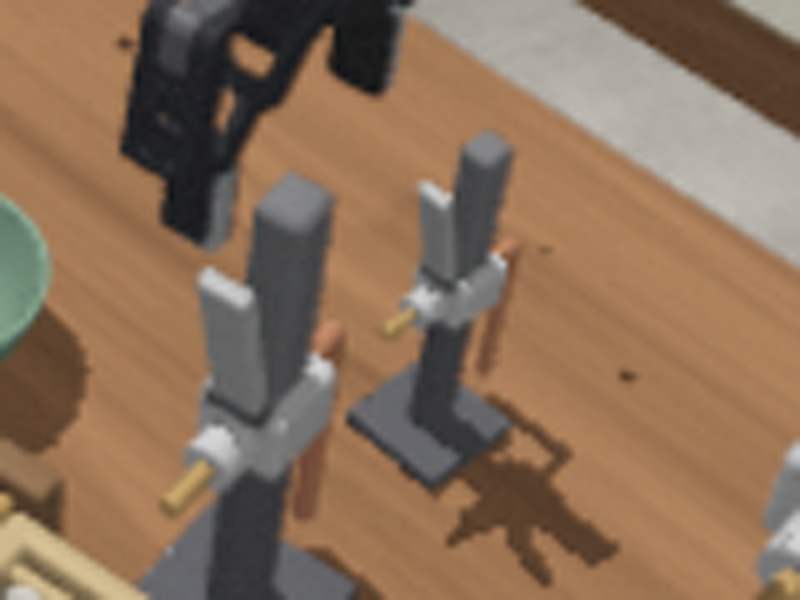

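View pics/t8.png

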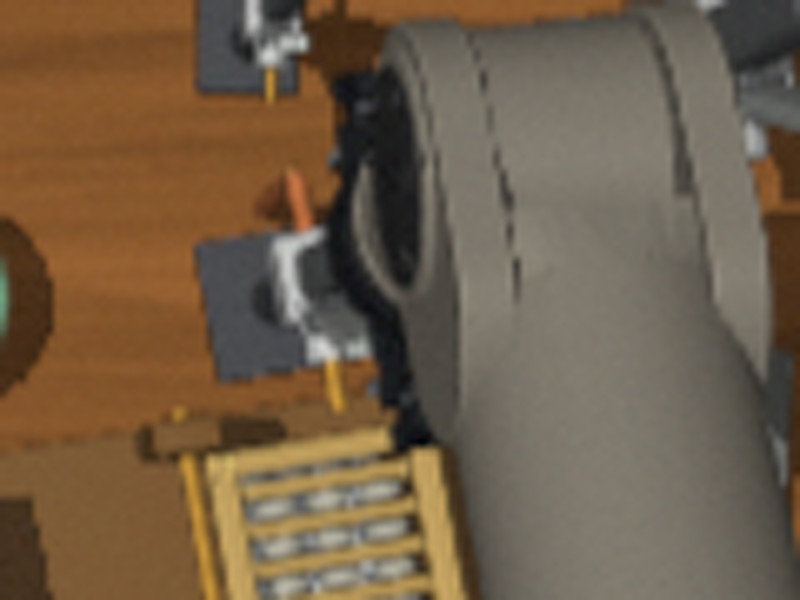

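Run:
```python
from h import *
S=np.load("side0.npy",allow_pickle=True).item()
s=lambda x,y:(270+x/6.667-.5,170+y/6.667-.5)
a=np.radians(8.5);g=np.array([.6465,-.150,0]);ex=np.array([np.cos(a),np.sin(a),0]);ey=np.array([-ex[1],ex[0],0])
for uv in((208,248),(165,222),(232,230)):
    p=plane(S,*s(*uv),.269);print(uv,p,(p-g)@ex,(p-g)@ey)
for w in (-11,11):
  print(proj(S,g-.0545*ex+w/1000*ey+[0,0,.269])*6.667-np.array([270,170])*6.667)
```

```text
(208, 248) [ 0.58828028 -0.16602371  0.269     ] -0.05994867965043516 -0.007242283889658862
(165, 222) [ 0.58621504 -0.14939516  0.269     ] -0.059533380565274255 0.009508876244899017
(232, 230) [ 0.59940911 -0.16567239  0.269     ] -0.04889016447622044 -0.0085397686278442
[224.77683749 240.49451373]
[167.2700917  207.52524513]
```

The trigger-side finger is at -50 to -60 mm against the lever's outside at -44 mm, so it clears. Descending.

```bash
python3 -m jog '0 0.001 0.02 0 0 -0.4 0.085;0 0.001 0.04 0 0 -0.4 0.085;0 0.001 0.06 0 0 -0.4 0.085;0 0.001 0.074 0 0 -0.4 0.085;0 0.001 0.074 0 0 -0.4 0.085';python3 - <<'E'
from h import *
goal([.6406,-.151,.182],98.5)
c=shot("side","a.png");i=c["image"][:,:,::-1]
cv2.imwrite("pics/s9.png",cv2.resize(i[170:260,270:390],(800,600),interpolation=cv2.INTER_CUBIC))
E
```

```text
t: 12.2
eef_pos: [0.6375, -0.1512, 0.1857]
tool_rot: [0.0, 0.653, 0.758, -0.001]
contact_force: [-1.4, -0.2, -0.4]
gripper_width: 0.993
d [-0.0003  0.0031  0.0037] r [-0.08  0.08 -0.01] t 12.2 eef [ 0.6375 -0.1512  0.1857]
```

View pics/s9.png

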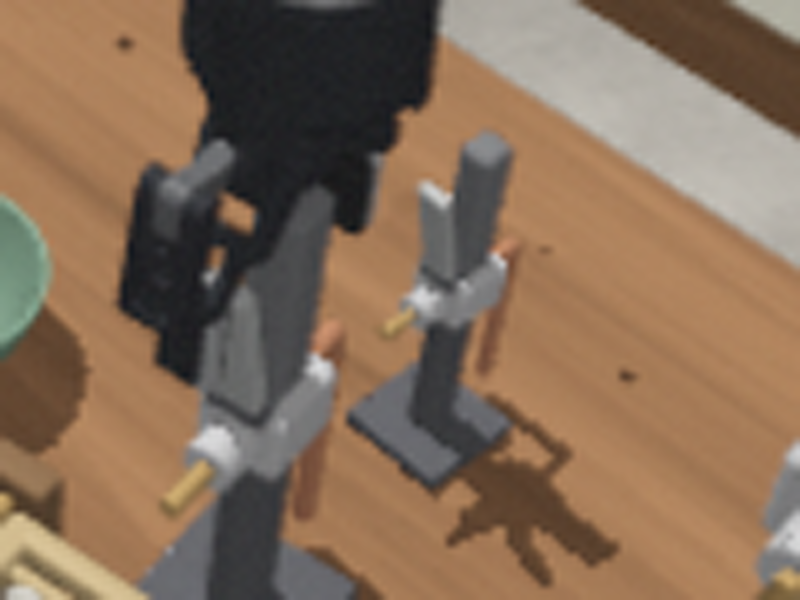

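The trigger finger is outside the lever at (180,350) and the other behind the grip at (365,200). I'll shift 3 mm and squeeze at 30 N.

```bash
python3 -m jog '0 0.003 0.002 0 0 0 0.06;0 0.003 0.002 0 0 0 0.03;0 0.003 0.002 0 0 0 0.03;0 0.003 0.002 0 0 0 0.03;0 0.003 0.002 0 0 0 0.03' 30; python3 -m jog '0 0 0 0 0 0 0.03;0 0 0 0 0 0 0.03;0 0 0 0 0 0 0.03'
```

```text
t: 12.75
eef_pos: [0.6424, -0.1506, 0.1856]
tool_rot: [0.002, 0.652, 0.758, 0.0]
contact_force: [4.6, -1.7, 3.5]
gripper_width: 0.413
t: 13.05
eef_pos: [0.6424, -0.1506, 0.1856]
tool_rot: [0.002, 0.652, 0.758, 0.0]
contact_force: [5.1, -1.3, 5.0]
gripper_width: 0.409
```

The opening is 35 mm, and lever plus grip measure 36 mm when home, so the trigger is fully squeezed. I'll hold it.

```bash
python3 -m jog '0 0 0 0 0 0 0.03;0 0 0 0 0 0 0.03;0 0 0 0 0 0 0.03;0 0 0 0 0 0 0.03;0 0 0 0 0 0 0.03'
python3 - <<'E'
from h import *
c=shot("side","a.png");i=c["image"][:,:,::-1]
cv2.imwrite("pics/s10.png",cv2.resize(i[170:320,200:400],(800,600),interpolation=cv2.INTER_CUBIC))
E
```

```text
t: 13.55
eef_pos: [0.6424, -0.1506, 0.1856]
tool_rot: [0.002, 0.652, 0.758, 0.0]
contact_force: [5.4, -0.6, 4.6]
gripper_width: 0.411
```

View pics/s10.png

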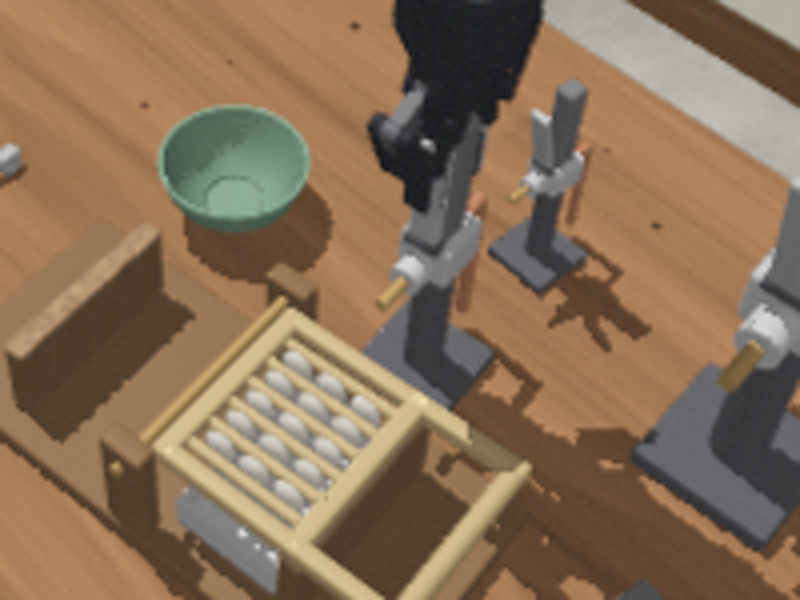

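The lever at (430,215) lies flat against the grip and the rack is still down. A short further hold, then I release and go straight up.

```bash
python3 -m jog '0 0 0 0 0 0 0.03;0 0 0 0 0 0 0.03;0 0 0 0 0 0 0.085;0 -0.003 0 0 0 0 0.085;0 -0.003 0 0 0 0 0.085'; python3 -m jog '0 0 0 0 0 0 0.085;0 0 0 0 0 0 0.085;0 0 -0.03 0 0 0 0.085;0 0 -0.07 0 0 0 0.085;0 0 -0.12 0 0 0 0.085'
```

```text
t: 14.1
eef_pos: [0.6374, -0.151, 0.1839]
tool_rot: [0.0, 0.653, 0.758, -0.001]
contact_force: [-0.1, 0.1, 0.1]
gripper_width: 0.9
t: 14.6
eef_pos: [0.637, -0.1506, 0.3042]
tool_rot: [-0.001, 0.652, 0.758, -0.001]
contact_force: [1.5, 0.0, 0.0]
gripper_width: 0.993
```

```bash
python3 -m jog '0 0 -0.03 0 0 0 0.085;0 0 -0.06 0 0 0 0.085;0 0 -0.06 0 0 0 0.085;0 0 -0.06 0 0 0 0.085;0 0 -0.06 0 0 0 0.085'
python3 - <<'E'
from h import *
np.set_printoptions(precision=4,suppress=True)
S=shot("side","a.png");T=shot("top","b.png")
i=S["image"][:,:,::-1];cv2.imwrite("pics/s11.png",cv2.resize(i,(800,600),interpolation=cv2.INTER_CUBIC))
i=T["image"][:,:,::-1];cv2.imwrite("pics/t11.png",cv2.resize(i[170:320,200:400],(800,600),interpolation=cv2.INTER_CUBIC))
S0=np.load("side0.npy",allow_pickle=True).item()
i0=S0["image"];i=S["image"]
for n,(a,b,c,d) in dict(bowl=(190,235,235,282),burn=(200,245,155,210),stone=(310,378,310,382)).items():
    x=np.abs(i0[a:b,c:d].astype(int)-i[a:b,c:d]).max(2);print(n,"changed px",(x>40).sum(),"of",x.size)
E
```

```text
t: 15.1
eef_pos: [0.6374, -0.1507, 0.3631]
tool_rot: [-0.0, 0.652, 0.758, -0.001]
contact_force: [-0.0, -0.5, -0.1]
gripper_width: 0.995
bowl changed px 92 of 2115
burn changed px 115 of 2475
stone changed px 986 of 4896
```

View pics/s11.png

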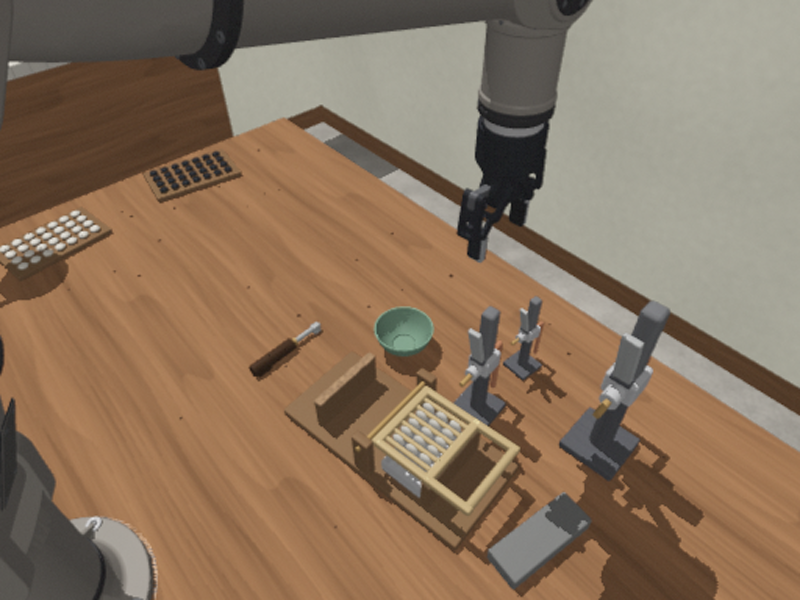

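View pics/t11.png

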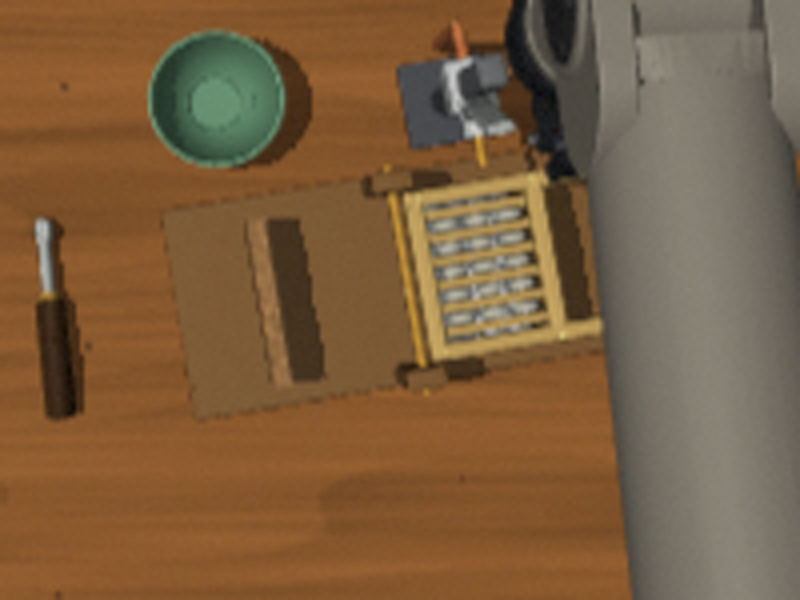

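The rack lies on its stop in the side view, with the bar from (517,453) to (468,505). The trigger has sprung back at (482,350). The bowl (404,332), burnisher (287,350) and stone (540,540) are at their old pixels; the stone's changed pixels are the arm's shadow.

Run:
```python
from station import workorder,status
print(workorder.hand_in()); print(status.get_obs()["t"])
```

```text
the job is handed in; nothing more can be done
None
the job is handed in; nothing more can be done
```

I swung the rack by its handle bar over the hinge and lowered it slowly onto the stop on the air gun's side. Then I squeezed the middle-sized gun's trigger and handed the job in at about 15 s of the 54 s allowed. The hand-in gives no verdict.

- **Rack:** it moved at about 0.6 rad/s, slower near the stop, where the wrist read about 32 N upward on contact. The last pictures show it lying flat. I judged that from the contact force and the pictures, and did not measure its angle at the end.
- **Trigger:** the jaws closed to 35 mm, against the 36 mm given for fully home. I held it there for at least 1 s, then released it. The last side picture shows the lever leaning away from the grip again.
- **Bystanders:** the bowl, sanding stone and burnisher are at their starting places in the pictures. The pixel comparison did flag a patch on the stone, which the picture shows to be the arm's shadow.
- **Robot:** it ended clear of everything, about 0.12 m above the grip, with contact force near zero.
- **Slips along the way:** I overshot the bar by about 50 mm on the first approach, in free air, and corrected it. The bar also sat about 2–3 mm lower between the fingers at the end than at the start.

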